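# Line the torch bench: card, then plate tucked under the flap

### The arm

A 7-joint arm with a two-finger parallel gripper is mounted at the origin on the work surface. World frame = base frame: x ahead of the robot, y to its left, z up, the work surface at z = 0. Lengths are in m, angles in rad, forces in N, time in s.
With the tool pointing down it reaches from about 0.4 to 0.875 m from the base axis. Payload 19.3 kg.
Tool frame: the origin (TCP) lies where the fingers leave the gripper's body, on its centre line; the fingertips stand 73 mm ahead of it and the grasp point (between the pads) lies 54 mm ahead of it (arm.tip_reach is the distance from the TCP to the fingertips, in m); z points along the fingers, y is the direction in which the jaws open and shut (so a half turn about z gives the same grasp; the last joint's range is limited). The gripper opens to 85 mm and grips with 20 to 120 N. Pads are 22 mm wide; open, the fingers measure 114 mm over their backs; the gripper's body (76 mm by 85 mm) begins 54 mm behind the grasp point. The pads swing forward as they close: fully open they stand 13 mm farther back than shut.
Start: joints at [1.23, 0.521, -0.036, 1.599, 0.021, 1.021, -0.113], TCP at [0.167, -0.602, 0.304] pointing down, gripper open.
Joint ranges: [-2.91, 2.91], [-0.3, 2.13], [-1.5, 1.42], [0.17, 2.43], [-1.26, 4.41], [0.16, 1.93], [-2.52, 2.52]. Speed limits (rad/s): [1.89, 1.89, 2.39, 2.39, 3.01, 3.01, 3.01].

### API

Orientations are given as a rotation vector (axis times angle).
In Python, from workcell import arm gives the robot as it stands.
- The arm moves only by the shell command python3 -m inch 'ROWS' [OPENING]. ROWS is text: rows parted by semicolons, each of 6 numbers parted by spaces: the shift along the tool's x, y, z in cm, then the turn, a rotation vector about the tool's x, y, z in degrees. A call has 1 to 12 rows; each row shifts and turns the commanded pose from where the row before left it, along the tool's axes as they then stand; what a row does not reach is not made up. A row lasts 1/12 s, in which the tool goes at most 41.7 mm and 7.16 degrees, less where a joint would pass 70% of its speed; a pose out of reach is approached as far as the arm can. A call is refused whole if a number of a shift passes 4.17 or a number of a turn 7.16, either way. A call with a gripper value outside its range is refused whole. OPENING is the finger opening in cm, from 0 to 8.54, set as the call begins (- or left out, the last holds). The fingers move at their own pace and stop on an object; the grip force is fixed at half the most. Time passes only in rows, so rows that do not move let the fingers close. It gives the time, the measured TCP pose, the force and the opening at its end, in the units of the state.
- arm.read_state(): the state, without advancing time (a new reading comes with each control period).
- arm.read_camera(name): name is "scene" or "side" or "wrist"; returns (picture, depth): 384x512x3 uint8, red, green, blue; 384x512 float32, m along the optical axis (not along the pixel's ray), 0 where there is no reading.
- arm.calibration(name): a dict with "camera_matrix" (3x3 intrinsics, pixels), "view" (4x4, takes a point from world to camera coordinates). Camera axes: x right, y down, z forward; pixel columns grow to the right and rows downward; lengths in m; the calibration is good to about 2 mm. The wrist camera is an equidistant fisheye: a pixel r from the principal point sees the ray r / f radians off the axis. A picture is of the moment at which its call begins: read the wrist's pose just before it. calibration takes no time and is no camera call; for the wrist camera it gives the pose at the moment of the call.
- arm.finish_job(): hands the job in, once; it reports no verdict.
The state is a dict: "clock": time; "q": joint angles; "joint_velocities": joint speeds; "joint_torque": joint torques, N m; "ee_pos": TCP position; "eef_rot": TCP orientation; "contact_force": force on the tool from outside, world axes, zero at the start; "moment": the same for the moment, N m; "width": opening from 0.0 (shut) to 1.0 (fully open).
Only numpy, scipy, OpenCV 4.12 (cv2) and the standard library are available. Lean on these libraries where they do the work, as an engineer would, in place of code of your own. Each camera call takes 0.05 s, during which the arm holds its last target.

### The job

Line the torch base: lay the white insulating card flat and square in the yellow-outlined bay and let go of it, then take the steel plate by its wooden rib and lay it on the card, centred and square, with its blue edge band slid out of sight under the copper flap, without lifting the flap. Finish while still gripping the rib and pressing the plate flat down on the card with a steady push of about 10 to 20 newtons, so that it could be screwed down. Leave everything else on the bench where it stands.

Things in the scene. Friction and masses are not known exactly. Their poses are not given: they have to be found in the camera images.
- base: fixed grey cement board, 205 x 110 x 12 mm. Origin at bench level under the centre of the yellow-outlined bay; x points from the bay to the flap (away from the robot within 0.3 rad), z up. It spans x -75 to +130, y -55 to +55 mm, top at z = 12 mm. From x = +85 mm a riser block (top at z = 30 mm) stops anything pushed in too far; the copper flap is hinged over it.
- bay (a point): centre of the yellow-outlined bay (outline 99 x 69 mm outside, 91 x 61 mm inside, long side along the base's x) on the board's top, 12 mm above the bench
- flap_edge (a point): middle of the underside of the flap's free edge, under which the plate goes: at x = +45 mm, z = 31 mm in the base's frame. The flap (116 mm wide, 4 mm thick) lies level from there back to its hinge. The slot under it, open in front and at the sides, is 19 mm high over the bare board, 11 mm above the level of the card's top
- flap (a joint): angle of the copper flap (rad) about its hinge at x = +118, z = 33 mm of the base: 0 lying level on its stop, growing as its free edge is lifted; it weighs 150 g and swings freely; 0.08 rad is about 6 mm at its free edge
- brick: fixed terracotta firebrick, 110 x 42 x 32 mm, long side along its x; the card lies on it at the start. Origin at the centre of its underside. It is left or right of the base, the plate on the other side
- card: white rigid insulating card, 90 (x) x 60 (y) x 8 mm, 50 g; origin at the centre of its underside. It lies on the firebrick (underside 32 mm above the bench), its long edges standing out about 9 mm beyond the brick, to be gripped across its 60 mm width
- plate: steel plate, 130 (x) x 90 (y) x 4 mm, about 350 g, lying on the bench at the start; origin at the centre of its underside. A dark wooden rib, 10 mm thick (x), 70 mm long (y), stands upright across its middle, from 4 to 34 mm above the plate's underside: the grip. A blue band 20 mm deep is painted on top along its +x edge, the edge to be tucked
- plate_edge (a point): middle of the plate's +x edge (blue band), on the underside, 65 mm from the plate's origin
- rib_top (a point): centre of the top of the plate's wooden rib, 34 mm above the plate's underside
- rods_a: bystander, not to be moved: glass jar of coloured glass rods, 72 mm across, rods up to 165 mm high; origin under its middle
- rods_b: bystander, not to be moved: glass jar of red and dark glass rods, 72 mm across, rods up to 165 mm high; origin under its middle
- frit_a: bystander, not to be moved: small green frit jar, 44 mm across, 50 mm tall; origin under its middle
- frit_b: bystander, not to be moved: small amber frit jar, 44 mm across, 50 mm tall; origin under its middle
- marver: bystander, not to be moved: black marver paddle, 60 x 60 x 14 mm with a handle 100 mm long; origin under the square
- pliers: bystander, not to be moved: pliers lying flat, blue grips, 130 mm long, 10 mm high; origin under its middle

How it is judged:
On the way, in this order (a step that is already met when the one before it is completed fails the run):
1. the card lies flat and square in the bay, let go of (x of card in the frame of base between -0.012 and 0.012 m and y of card in the frame of base between -0.012 and 0.012 m and z of card in the frame of base between 0.009 and 0.015 m and angle between the x axis of card and the x axis of base, either way round below 0.12 rad and angle between card's own z axis and vertical below 0.04 rad and contact force between the fingers and card below 0.1 N and linear speed of card below 0.02 m/s), for 0.2 s.
2. the plate, held, has its blue edge at least 15 mm in under the flap (x of plate_edge in the frame of base above 0.06 m and z of plate_edge in the frame of base below 0.029 m and y of plate_edge in the frame of base between -0.015 and 0.015 m and angle between the x axis of plate and the x axis of base, either way round below 0.1 rad and contact force between the fingers and plate above 1 N), for 0.2 s.
At the end, for the whole second after the job is handed in: Card flat in the bay within 12 mm, 0.12 rad; plate flat on it (within 2.5 mm, 0.04 rad), blue edge 15 mm or more under the flap, centred within 15 mm, square within 0.1 rad, still gripped, pressing the card with 8 to 45 N (weight included), clear of base and flap; flap under 0.03 rad; at rest (all of step 2 and x of card in the frame of base between -0.012 and 0.012 m and y of card in the frame of base between -0.012 and 0.012 m and z of card in the frame of base between 0.009 and 0.015 m and angle between the x axis of card and the x axis of base, either way round below 0.12 rad and angle between each of card, plate's own z axis and vertical below 0.04 rad and z of plate in the frame of base below 0.0225 m and contact force between plate and card between 8 and 45 N and contact force between plate and base below 0.5 N and value of joint flap below 0.03 rad and linear speed of plate below 0.01 m/s); the arm keeps its last pose, push and grip.
It fails at once if the flap is lifted (over 0.08 rad) (value of joint flap above 0.08 rad).
It fails at once if a bystander is moved over 30 mm (distance of any of rods_a, rods_b, frit_a, frit_b, marver, pliers from where it was at the start of the episode above 0.03 m).
It also fails if it takes over 51 s, if anything falls off the work surface, if the arm or the gripper's body presses on something with over 40 N, if the wrist force passes 120 N, or if a joint passes its speed limit or range.

## Working session

There is one attempt and no reset: what is moved stays moved. The work goes in short steps, Python scripts to look and compute and a shell command to move; the robot and the scene stay as the last step left them, time stands still between calls to the robot, and variables do not carry over. Pictures are saved under pics/ and viewed, and the job is handed in when it is done.

```bash
ls; mkdir -p pics; python3 - <<'E'
from workcell import arm
import cv2,numpy as np
s=arm.read_state();print(s)
for n in("scene","side"):
    p,d=arm.read_camera(n);np.savez(f"pics/{n}0.npz",p=p,d=d);cv2.imwrite(f"pics/{n}0.png",p[:,:,::-1]);c=arm.calibration(n);print(n,c)
    print((d>0).mean())
E
```

```text
pics
{'clock': 0.0, 'q': array([ 1.22979293,  0.52203333, -0.03634377,  1.59999452,  0.02119559,
        1.02109645, -0.11280601]), 'joint_velocities': array([-2.17661343e-03,  6.66622477e-04,  3.91376348e-04, -5.67847649e-04,
       -5.01513197e-05, -1.88336427e-03, -1.81150769e-03]), 'joint_torque': array([-8.32220885e-04, -9.27088666e+01,  1.97894365e+00, -3.69909525e+01,
        1.77069521e-02,  8.26388161e-03,  5.41987174e-05]), 'ee_pos': array([ 0.16710371, -0.60198605,  0.30331829]), 'eef_rot': array([-3.11172458e+00, -4.23919805e-01,  3.51126174e-04]), 'contact_force': array([ 0.11133874, -0.42692542, -0.085594  ]), 'moment': array([ 0.00822175, -0.01101796, -0.01188691]), 'width': 0.9964798853445831}
scene {'camera_matrix': array([[438.60038541,   0.        , 256.8136333 ],
       [  0.        , 438.60038541, 187.39715926],
       [  0.        ,   0.        ,   1.        ]]), 'view': array([[-0.02477515,  0.99968137, -0.00483323, -0.0055066 ],
       [ 0.73589215,  0.01496483, -0.67693337, -0.37664342],
       [-0.67664535, -0.02032786, -0.73602843,  1.5984917 ],
       [ 0.        ,  0.        ,  0.        ,  1.        ]])}
0.9965006510416666
side {'camera_matrix': array([[360.42240764,   0.        , 253.01609585],
       [  0.        , 360.42240764, 193.80737489],
       [  0.        ,   0.        ,   1.        ]]), 'view': array([[-0.99814042, -0.06063619,  0.0062414 ,  0.54654611],
       [-0.04684386,  0.69750158, -0.71505049,  0.06552986],
       [ 0.03900455, -0.71401317, -0.69904495,  1.06125966],
       [ 0.        ,  0.        ,  0.        ,  1.        ]])}
0.9960683186848959
```

View pics/scene0.png

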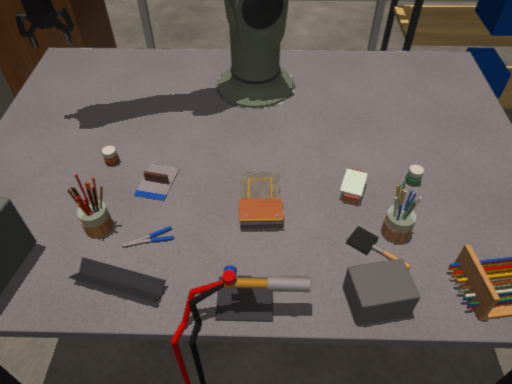

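View pics/side0.png

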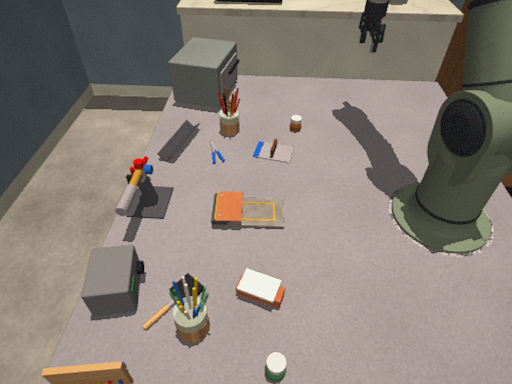

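The scene view shows the base near (262,200), the card on the brick at (353,187) and the plate at (157,182). The side view shows the base at (248,210), the card at (260,288) and the plate at (273,150). Next I measure all of these by colour and depth.

```bash
cat > h.py <<'E'
import numpy as np,cv2
from workcell import arm
def cloud(p,d,c):
    K=c["camera_matrix"];V=c["view"]
    v,u=np.mgrid[0:d.shape[0],0:d.shape[1]]
    X=np.stack([(u-K[0,2])/K[0,0]*d,(v-K[1,2])/K[1,1]*d,d],-1)
    return (X-V[:3,3])@V[:3,:3]
def plane(u,v,z,c):
    K=c["camera_matrix"];V=c["view"];R=V[:3,:3]
    o=-R.T@V[:3,3]; r=np.array([(u-K[0,2])/K[0,0],(v-K[1,2])/K[1,1],1.])@R
    return o+r*(z-o[2])/r[2]
def rect(mask,z,c):
    # min-area rect of mask pixels' rays on plane z ; returns centre, size, angle of long side
    m=mask.astype(np.uint8);n,l,st,ce=cv2.connectedComponentsWithStats(m)
    k=1+np.argmax(st[1:,4]);ct=max(cv2.findContours((l==k).astype(np.uint8),0,1)[0],key=cv2.contourArea).reshape(-1,2)
    P=np.array([plane(a,b,z,c)[:2] for a,b in ct],np.float32)
    (cx,cy),(w,h),a=cv2.minAreaRect(P*1000)
    if w<h: w,h=h,w;a+=90
    a=(a+90)%180-90
    return np.round([cx,cy,w,h,a],1),st[k]
E
python3 - <<'E'
from h import *
for n in("scene","side"):
    f=np.load(f"pics/{n}0.npz");p=f["p"];d=f["d"];c=arm.calibration(n)
    X=cloud(p,d,c);hsv=cv2.cvtColor(p,cv2.COLOR_RGB2HSV);H,S,V=[hsv[...,i].astype(int) for i in range(3)]
    inb=(X[...,0]>.3)&(X[...,0]<.9)&(abs(X[...,1])<.5)&(X[...,2]<.1)
    m=inb&(S<45)&(V>170)&(X[...,2]>.03)&(X[...,1]>.15)&(X[...,2]<.05)
    print(n,"card",rect(m,.04,c))
    m=inb&(H>15)&(H<32)&(S>120)&(X[...,2]<.025)&(abs(X[...,1])<.12)
    print("bay",rect(m,.012,c), m.sum())
    m=inb&(H<15)&(S>120)&(abs(X[...,1])<.12)&(X[...,2]>.028)
    print("flap",rect(m,.035,c))
    m=inb&(H>100)&(H<130)&(S>120)&(X[...,1]<-.15)&(X[...,1]>-.4)&(X[...,2]<.02)&(X[...,0]<.66)
    print("blue",rect(m,.004,c))
    m=inb&(X[...,1]<-.15)&(X[...,1]>-.42)&(X[...,2]>.02)&(X[...,2]<.05)&(X[...,0]<.6)&(V<110)
    print("rib",rect(m,.034,c), np.median(X[m],0),m.sum())
    m=inb&(X[...,1]<-.15)&(X[...,1]>-.4)&(S<40)&(X[...,0]<.66)&(abs(X[...,2])<.008)&(V>150)
    print("plate",rect(m,.004,c))
    for y0,y1,nm in((-.35,-.15,"plate"),(-.1,.1,"base"),(.15,.35,"card")):
        q=p; 
    for nm,(a,b) in dict(scene=dict(pl=(157,182),ba=(262,200),ca=(353,187)),side=dict(pl=(273,150),ba=(248,210),ca=(260,288)))[n].items():
        cv2.imwrite(f"pics/{n}_{nm}.png",cv2.resize(p[b-35:b+35,a-45:a+45,::-1],None,fx=6,fy=6,interpolation=0))
E
cd pics; python3 -c "
import cv2,numpy as np
r=[np.hstack([cv2.imread(f'{n}_{k}.png') for k in('pl','ba','ca')]) for n in('scene','side')]
cv2.imwrite('m.png',cv2.resize(np.vstack(r),(800,415),interpolation=cv2.INTER_AREA))"
```

```text
scene card (array([519.6, 285.2,  87.8,  58.8, -19.1]), array([340, 169,  27,  26, 497], dtype=int32))
bay (array([522. ,  24.7,  72.7,  68.8,   1.2]), array([247, 178,  25,  20, 104], dtype=int32)) 122
flap (array([615.9,  30.4, 114. ,  70.6, -85.9]), array([239, 198,  44,  22, 857], dtype=int32))
blue (array([ 549.3, -281.7,   88.1,   18.9,   79. ]), array([134, 190,  32,  10, 164], dtype=int32))
rib (array([ 502.5, -269.6,   73.7,   20.4,   78.5]), array([143, 171,  25,   9, 124], dtype=int32)) [ 0.49459741 -0.28859845  0.03062743] 185
plate (array([ 519.9, -279.6,   30.1,   28.8,   68.2]), array([146, 183,  13,   8,  64], dtype=int32))
side card (array([515.7, 286.3,  90.4,  62.5, -18.7]), array([238, 268,  44,  34, 885], dtype=int32))
bay (array([531.1,  24.3,  92.9,  71. ,   1.1]), array([242, 202,  33,  19, 124], dtype=int32)) 124
flap (array([614.3,  31.3, 113.2,  72. , -87.5]), array([215, 192,  28,  29, 688], dtype=int32))
blue (array([ 547.6, -282.5,   88.2,   17.6,   79.5]), array([253, 142,  11,  15,  75], dtype=int32))
rib (array([ 493.1, -254.7,   65.3,    9.9,   79.7]), array([271, 142,   6,  12,  28], dtype=int32)) [ 0.48930491 -0.26458481  0.02982698] 40
plate (array([ 480.2, -273.3,  358.9,  255.1,    0. ]), array([ 222,  130,  110,   48, 4113], dtype=int32))
```

View pics/m.png

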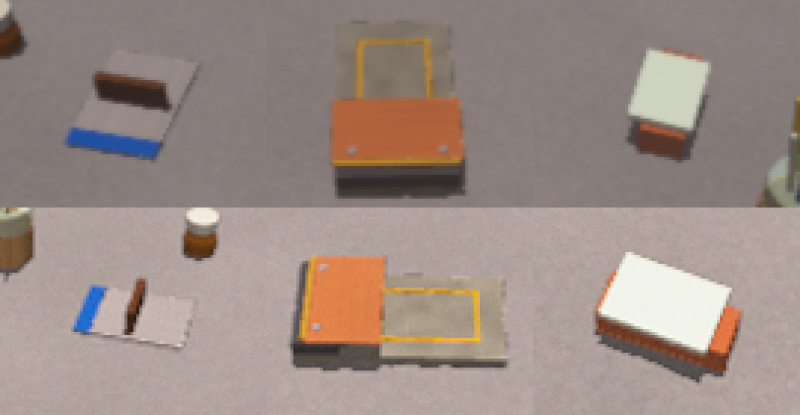

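```bash
cat >> h.py <<'E'
from scipy.spatial.transform import Rotation as Ro
def plan(xyz=None,yaw=None):
    """tool-frame shift (cm) to xyz, then turn (deg) so tool z down and tool y at world angle yaw(deg, mod 180)"""
    s=arm.read_state();R=Ro.from_rotvec(s["eef_rot"]).as_matrix();p=s["ee_pos"]
    y0=np.degrees(np.arctan2(R[1,1],R[0,1]))
    print("t %.2f"%s["clock"],"pos",np.round(p*1000,1),"yawY %.2f"%y0,"z",np.round(R[:,2],4),"F",np.round(s["contact_force"],1),"w %.3f"%s["width"])
    if xyz is not None:
        print(" shift cm",np.round(R.T@(np.array(xyz)-p)*100,2))
    if yaw is not None:
        best=None
        for k in(0,180,-180):
            a=np.radians(yaw+k);y=np.array([np.cos(a),np.sin(a),0]);z=np.array([0,0,-1.]);x=np.cross(y,z)
            w=Ro.from_matrix(R.T@np.stack([x,y,z],1)).as_rotvec(degrees=True)
            print(" turn deg",np.round(w,2))
    return s,R
E
python3 - <<'E'
from h import *
s,R=plan((.46,-.27,.30),-11)
c=arm.calibration("wrist");V=c["view"];print(c["camera_matrix"],"cam-in-tool",np.round(R.T@(-V[:3,:3].T@V[:3,3]-s["ee_pos"]),4),np.round(V[:3,:3]@R,3),arm.tip_reach)
E
```

```text
t 0.10 pos [ 167.1 -602.   303.4] yawY -74.49 z [-3.e-04  9.e-04 -1.e+00] F [-0.9 -0.1 -0.2] w 0.999
 shift cm [ 37.1  -24.16   0.36]
 turn deg [-5.000e-02 -3.000e-02 -6.349e+01]
 turn deg [-3.0000e-02  6.0000e-02  1.1651e+02]
 turn deg [-3.0000e-02  6.0000e-02  1.1651e+02]
[[297.31863964   0.         249.53170861]
 [  0.         297.31863964 190.73298372]
 [  0.           0.           1.        ]] cam-in-tool [ 0.0749 -0.0007 -0.069 ] [[-0.001  1.     0.001]
 [-0.955 -0.    -0.296]
 [-0.296 -0.001  0.955]] 0.0726
```

```bash
python3 -m inch '3.1 -2.0 0 0 0 0;3.1 -2.0 0 0 0 0;3.1 -2.0 0 0 0 0;3.1 -2.0 0 0 0 0;3.1 -2.0 0 0 0 0;3.1 -2.0 0 0 0 0;3.1 -2.0 0 0 0 0;3.1 -2.0 0 0 0 0;3.1 -2.0 0 0 0 0;3.1 -2.0 0 0 0 0;3.1 -2.0 0 0 0 0;3.1 -2.0 0 0 0 0'
python3 -m inch '0 0 0 0 0 -7;0 0 0 0 0 -7;0 0 0 0 0 -7;0 0 0 0 0 -7;0 0 0 0 0 -7;0 0 0 0 0 -7;0 0 0 0 0 -7;0 0 0 0 0 -7;0 0 0 0 0 -7;0 0 0 0 0 0;0 0 0 0 0 0'
python3 - <<'E'
from h import *
c=arm.calibration("wrist");p,d=arm.read_camera("wrist");np.savez("pics/w1.npz",p=p,d=d,V=c["view"]);cv2.imwrite("pics/w1.png",p[:,:,::-1])
plan((.44,.02,.30),93)
E
```

```text
clock: 1.1
ee_pos: [0.4622, -0.2699, 0.3038]
eef_rot: [-3.113, -0.424, 0.0]
contact_force: [0.9, -0.4, -0.7]
width: 1.0
clock: 2.02
ee_pos: [0.4612, -0.2716, 0.3037]
eef_rot: [-2.436, -1.983, -0.0]
contact_force: [-0.1, -0.4, 0.2]
width: 0.998
t 2.07 pos [ 461.3 -271.6  303.8] yawY -11.76 z [-2.e-04  2.e-04 -1.e+00] F [-0.4 -0.4  0.7] w 0.996
 shift cm [28.11 -8.03  0.38]
 turn deg [ 0.0000e+00 -2.0000e-02 -1.0476e+02]
 turn deg [-2.000e-02 -0.000e+00  7.524e+01]
 turn deg [-2.000e-02 -0.000e+00  7.524e+01]
```

View pics/w1.png

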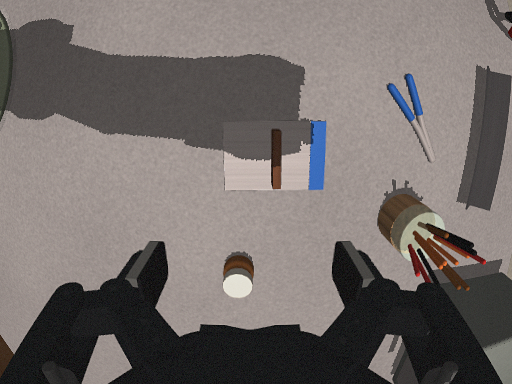

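The wrist view shows the plate at about (225..326, 121..190), with the rib at (277,158) and the blue band at (318,155). Next I cast fisheye rays through these.

```bash
cat >> h.py <<'E'
def wray(uv,z,K,V):
    uv=np.asarray(uv,float).reshape(-1,2)
    q=cv2.fisheye.undistortPoints(uv[:,None],K,np.zeros(4)).reshape(-1,2)
    R=V[:3,:3];o=-R.T@V[:3,3];r=np.c_[q,np.ones(len(q))]@R
    return o+r*((z-o[2])/r[:,2])[:,None]
def wrect(mask,z,K,V,kmin=30):
    n,l,st,ce=cv2.connectedComponentsWithStats(mask.astype(np.uint8))
    k=1+np.argmax(st[1:,4]);ct=max(cv2.findContours((l==k).astype(np.uint8),0,1)[0],key=cv2.contourArea).reshape(-1,2)
    P=wray(ct,z,K,V)[:,:2]*1000
    (cx,cy),(w,h),a=cv2.minAreaRect(P.astype(np.float32))
    if w<h: w,h=h,w;a+=90
    return np.round([cx,cy,w,h,(a+90)%180-90],1),st[k]
def hsv(p):
    h=cv2.cvtColor(p,cv2.COLOR_RGB2HSV).astype(int);return h[...,0],h[...,1],h[...,2]
E
python3 - <<'E'
from h import *
f=np.load("pics/w1.npz");p=f["p"];V=f["V"];K=arm.calibration("wrist")["camera_matrix"];H,S,L=hsv(p)
v,u=np.mgrid[0:384,0:512];box=(u>210)&(u<335)&(v>110)&(v<200)
print("blue",wrect(box&(H>100)&(H<130)&(S>140),.004,K,V))
m=box&(H<20)&(S>80)&(L<130);print("rib",wrect(m,.034,K,V))
b=(p[...,2].astype(int)-p[...,0]);print(p[180,230],p[205,230],p[125,230],p[110,240],p[150,277],p[180,277])
cv2.imwrite("pics/w1c.png",cv2.resize(p[110:200,210:335,::-1],None,fx=6,fy=6,interpolation=0))
E
```

```text
blue (array([ 546.5, -279.9,   89.1,   19.2,   78.9]), array([309, 121,  17,  69, 980], dtype=int32))
rib (array([ 491.5, -267.7,   70.3,   10.8,   79.6]), array([271, 129,  10,  60, 536], dtype=int32))
[195 181 176] [163 153 147] [94 90 89] [75 75 71] [58 32 27] [111  71  48]
```

View pics/w1c.png

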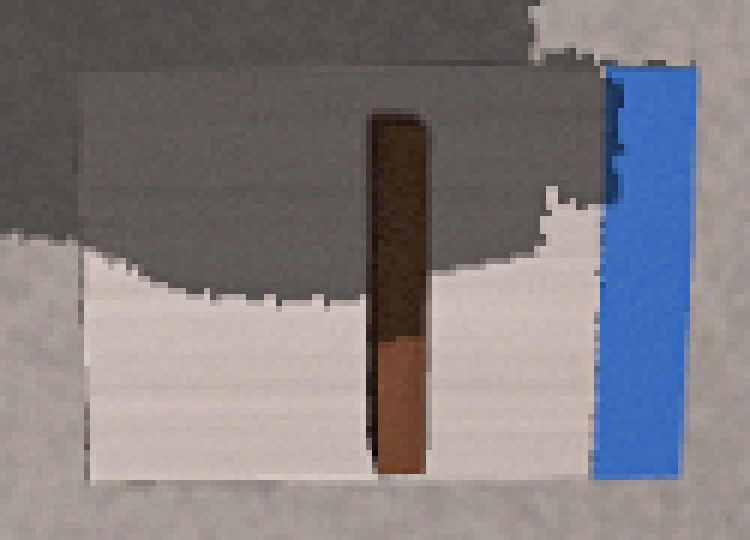

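```bash
python3 -m inch '3.75 0 0 0 0 0;3.75 0 0 0 0 0;3.75 0 0 0 0 0;3.75 0 0 0 0 0;3.75 0 0 0 0 0;3.75 0 0 0 0 0;3.75 0 0 0 0 0;3.75 0 0 0 0 0;0 0 0 0 0 0;0 0 0 0 0 0'
python3 - <<'E'
from h import *
c=arm.calibration("wrist");p,d=arm.read_camera("wrist");np.savez("pics/w2.npz",p=p,d=d,V=c["view"]);cv2.imwrite("pics/w2.png",p[:,:,::-1])
plan((.44,.22,.30),71)
E
```

```text
clock: 2.9
ee_pos: [0.5212, 0.0248, 0.3038]
eef_rot: [-2.432, -1.988, -0.0]
contact_force: [-0.5, -0.7, 0.1]
width: 1.001
t 2.95 pos [521.1  23.  303.7] yawY -11.57 z [-4.e-04 -2.e-04 -1.e+00] F [-0.8  0.4 -0.9] w 1.002
 shift cm [ 17.68 -11.89   0.37]
 turn deg [-3.000e-02 -0.000e+00 -8.257e+01]
 turn deg [-0.000e+00  3.000e-02  9.743e+01]
 turn deg [-0.000e+00  3.000e-02  9.743e+01]
```

View pics/w2.png

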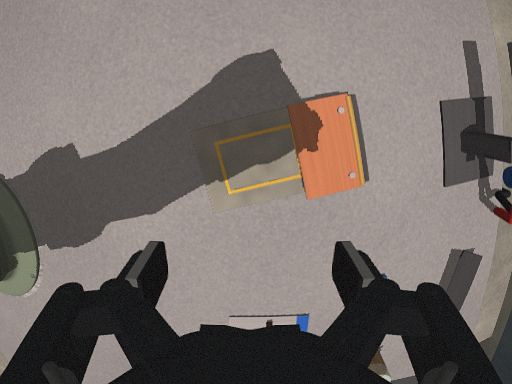

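The bay outline shows at corners (217,143), (229,193) and (291,125), with the flap's free edge from (289,106) to (306,199).

```bash
python3 - <<'E'
from h import *
f=np.load("pics/w2.npz");p=f["p"];V=f["V"];K=arm.calibration("wrist")["camera_matrix"];H,S,L=hsv(p)
v,u=np.mgrid[0:384,0:512];box=(u>205)&(u<310)&(v>110)&(v<205)
m=box&(H>15)&(H<32)&(S>110)&~((u>284+ (v-106)*17/93.))
print(m.sum(),wrect(m,.012,K,V))
pts=np.c_[u[m],v[m]]
P=wray(pts,.012,K,V)[:,:2]*1000
(cx,cy),(w,h),a=cv2.minAreaRect(P.astype(np.float32));print(cx,cy,w,h,a)
# split sides in rough frame then fit lines
def fit(Q):
    for _ in range(3):
        l=cv2.fitLine(Q.astype(np.float32),cv2.DIST_HUBER,0,.01,.01).ravel();n=np.array([-l[1],l[0]]);r=(Q-l[2:])@n;Q=Q[abs(r)<4]
    return l,len(Q),r.std()
th=np.radians(2.5);ex=np.array([np.cos(th),np.sin(th)]);ey=np.array([-ex[1],ex[0]])
o=P.mean(0)
o=np.array([533.5,25.]);A=(P-o)@ex;B=(P-o)@ey
res={}
for nm,s in dict(left=(abs(B-32.5)<7)&(A>-40),right=(abs(B+32.5)<7)&(A>-40),near=(abs(A+47.5)<7)&(abs(B)<27)).items():
    l,n,sd=fit(P[s]);res[nm]=l;a=np.degrees(np.arctan2(l[1],l[0]));print(nm,n,"ang %.2f"%((a+90)%180-90),"sd %.2f"%sd,l[2:])
m=(u>280)&(u<372)&(v>85)&(v<205)&(H<14)&(S>120)
P2=wray(np.c_[u[m],v[m]],.035,K,V)[:,:2]*1000;print("flap",cv2.minAreaRect(P2.astype(np.float32)))
A=(P2-o)@ex;B=(P2-o)@ey
print("flap free edge A per B",[(b,round(float(A[abs(B-b)<4].min()),1)) for b in(-50,-30,0,30,50)],"B range",B.min(),B.max())
E
```

```text
673 (array([529.7,  28.1,  92.4,  69.2,   2.3]), array([214, 124,  83,  70, 673], dtype=int32))
529.6503295898438 28.062620162963867 92.38892364501953 69.22317504882812 2.33565092086792
left 233 ang 2.57 sd 1.22 [533.1664    60.698273]
right 221 ang 2.31 sd 1.33 [534.9927     -4.0249476]
near 150 ang -87.51 sd 1.30 [485.89767   23.084915]
flap ((614.1168212890625, 32.16216278076172), (72.62041473388672, 115.01102447509766), 2.2579610347747803)
flap free edge A per B [(-50, 44.9), (-30, 44.4), (0, 44.6), (30, 44.7), (50, 45.0)] B range -53.73673483492645 61.11297154471198
```

```bash
python3 -m inch '3.66 -0.8 0 0 0 0;3.66 -0.8 0 0 0 0;3.66 -0.8 0 0 0 0;3.66 -0.8 0 0 0 0;3.66 -0.8 0 0 0 0;3.66 -0.8 0 0 0 0;3.66 -0.8 0 0 0 0;0 0 0 0 0 -7;0 0 0 0 0 -7;0 0 0 0 0 -7;0 0 0 0 0 -7;0 0 0 0 0 -7'
python3 -m inch '0 0 0 0 0 -7;0 0 0 0 0 -7;0 0 0 0 0 -7;0 0 0 0 0 -7;0 0 0 0 0 -7;0 0 0 0 0 -7;0 0 0 0 0 -6;0 0 0 0 0 0;0 0 0 0 0 0;0 0 0 0 0 0'
python3 - <<'E'
from h import *
c=arm.calibration("wrist");p,d=arm.read_camera("wrist");V=c["view"];K=c["camera_matrix"];np.savez("pics/w3.npz",p=p,d=d,V=V);cv2.imwrite("pics/w3.png",p[:,:,::-1])
H,S,L=hsv(p);v,u=np.mgrid[0:384,0:512];m=(S<40)&(L>185)&(v>80)&(v<240)&(u>150)&(u<350)
print("card",wrect(m,.04,K,V))
s,R=plan((.517,.286,.14),71);print(s["q"])
E
```

```text
clock: 3.95
ee_pos: [0.518, 0.2831, 0.3037]
eef_rot: [1.719, 2.629, -0.001]
contact_force: [-0.0, 0.5, -0.4]
width: 1.0
clock: 4.78
ee_pos: [0.5177, 0.2839, 0.3038]
eef_rot: [-0.514, -3.099, 0.001]
contact_force: [-0.1, 0.3, -0.8]
width: 1.005
card (array([549.4, 258.4,  24.9,   6.3,  71.2]), array([227, 198,  22,   6,  78], dtype=int32))
t 4.83 pos [517.5 284.2 303.9] yawY 71.25 z [ 1.e-04 -4.e-04 -1.e+00] F [ 0.1 -0.7  0.4] w 0.999
 shift cm [ 0.11  0.16 16.39]
 turn deg [-0.02  0.01  0.25]
 turn deg [-2.0000e-02 -3.0000e-02 -1.7975e+02]
 turn deg [-2.0000e-02 -3.0000e-02 -1.7975e+02]
[-0.01923214  0.59482186 -0.86930129  1.66381105  0.49629019  1.11885448
  0.21657885]
```

View pics/w3.png

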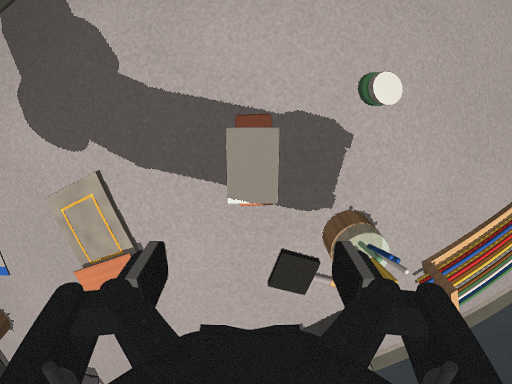

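The card shows shaded at about (227..279, 128..204), seen from above. The brick end sticks out at (253,120), and the rod jar stays clear at (355,240).

```bash
python3 - <<'E'
from h import *
f=np.load("pics/w3.npz");p=f["p"];V=f["V"];K=arm.calibration("wrist")["camera_matrix"]
d=f["d"];print(p[165,253],p[165,290],d[165,253],d[165,290])
P=wray([(227,128),(279.5,128),(279.5,204.5),(226.5,204.5)],.04,K,V)[:,:2]*1000
print(P,P.mean(0),[np.linalg.norm(P[i]-P[i-1]) for i in range(4)],cv2.minAreaRect(P.astype(np.float32)))
# left finger tip position: nearest depth
E
```

```text
[142 135 125] [85 81 82] 0.3402141 0.3806609
[[465.06668142 275.67448042]
 [483.94552734 331.26586051]
 [570.40419782 304.07224936]
 [549.96070605 244.28966348]] [517.34427816 288.82556344] [np.float64(90.50967988767664), np.float64(58.709559383652966), np.float64(90.63439848517983), np.float64(63.18143659080589)] ((517.3162841796875, 288.83966064453125), (63.181419372558594, 90.60657501220703), 71.12116241455078)
```

```bash
python3 - <<'E'
from h import *
f=np.load("pics/w3.npz");p=f["p"];V=f["V"];d=f["d"];K=arm.calibration("wrist")["camera_matrix"]
v,u=np.mgrid[0:384,0:512];m=(d>0)&(d<.22)&(v>235)
q=cv2.fisheye.undistortPoints(np.c_[u[m],v[m]].astype(float)[:,None],K,np.zeros(4)).reshape(-1,2)
X=np.c_[q,np.ones(len(q))]*d[m][:,None]
# camera->tool
Rc=np.array([[0,1,0],[-.955,0,-.296],[-.296,0,.955]]);T=X@Rc+np.array([.0749,-.0007,-.069])
for s in(-1,1):
    k=(np.sign(T[:,1])==s)&(abs(T[:,1])<.07)&(abs(T[:,1])>.03);t=T[k];i=np.argsort(-t[:,2])[:200]
    print(s,np.round(t[i[:200:20]]*1000,1))
    t=t[t[:,2]>.05];print(np.round([np.percentile(abs(t[:,1]),[1,99])*1000,np.percentile(t[:,0],[1,99])*1000],1))
E
```

```text
-1 [[ -4.1 -43.6  60.8]
 [  6.2 -43.5  59.2]
 [ -2.5 -43.8  58.1]
 [  1.6 -43.5  57.2]
 [ -2.7 -43.4  56.5]
 [  7.4 -43.5  55.9]
 [ -1.5 -43.5  55.5]
 [  5.1 -43.5  55. ]
 [ 10.1 -48.9  54.4]
 [  9.9 -48.8  53.9]]
[[ 42.9  55.3]
 [-10.6  11. ]]
1 [[ 0.2 42.1 60.7]
 [-8.1 42.3 59.3]
 [-6.2 42.3 58.3]
 [-9.8 42.  57.2]
 [ 2.6 41.8 56.5]
 [ 6.3 41.7 55.9]
 [-3.7 42.3 55.3]
 [ 9.1 42.  54.8]
 [ 6.5 42.3 54.5]
 [ 9.  41.8 53.9]]
[[ 41.5  53.9]
 [-10.4  10.9]]
```

```bash
python3 - <<'E'
from h import *
plan((.5174,.2875,.102),71)
E
```

```text
t 4.83 pos [517.5 284.2 303.9] yawY 71.25 z [ 1.e-04 -4.e-04 -1.e+00] F [ 0.1 -0.7  0.4] w 0.999
 shift cm [ 0.12  0.32 20.19]
 turn deg [-0.02  0.01  0.25]
 turn deg [-2.0000e-02 -3.0000e-02 -1.7975e+02]
 turn deg [-2.0000e-02 -3.0000e-02 -1.7975e+02]
```

```bash
python3 -m inch '0.1 0.3 3.5 0 0 0;0 0 3.5 0 0 0;0 0 3.5 0 0 0;0 0 3 0 0 0;0 0 2 0 0 0;0 0 1.5 0 0 0;0 0 1 0 0 0;0 0 0 0 0 0;0 0 0 0 0 0' 7.4
python3 - <<'E'
from h import *
c=arm.calibration("wrist");p,d=arm.read_camera("wrist");V=c["view"];K=c["camera_matrix"];cv2.imwrite("pics/w4.png",p[:,:,::-1])
plan((.5174,.2875,.102),71)
v,u=np.mgrid[0:384,0:512];m=(d>0)&(d<.22)&(v>180)
q=cv2.fisheye.undistortPoints(np.c_[u[m],v[m]].astype(float)[:,None],K,np.zeros(4)).reshape(-1,2)
X=np.c_[q,np.ones(len(q))]*d[m][:,None]
Rc=np.array([[0,1,0],[-.955,0,-.296],[-.296,0,.955]]);T=X@Rc+np.array([.0749,-.0007,-.069])
for s in(-1,1):
    k=(T[:,1]*s>.03)&(T[:,1]*s<.06)&(abs(T[:,0])<.012)&(p[m].max(1)<70);t=T[k];i=np.argsort(-t[:,2])
    print(s,np.round(t[i[:100:20]]*1000,1))
E
```

```text
clock: 5.58
ee_pos: [0.5175, 0.2882, 0.1245]
eef_rot: [0.506, 3.1, 0.001]
contact_force: [0.3, 0.4, 1.8]
width: 0.869
t 5.63 pos [517.7 288.3 125. ] yawY 71.48 z [ 1.2e-03  7.0e-04 -1.0e+00] F [-0.4  0.5  0.9] w 0.870
 shift cm [ 0.01 -0.08  2.3 ]
 turn deg [0.06 0.05 0.48]
 turn deg [-8.0000e-02  9.0000e-02 -1.7952e+02]
 turn deg [-8.0000e-02  9.0000e-02 -1.7952e+02]
-1 [[ -9.3 -37.9  64.8]
 [  7.9 -37.9  63.1]
 [  1.6 -37.2  61.9]
 [ -2.4 -37.4  60.6]
 [  2.1 -37.8  59.9]]
1 [[-0.4 36.8 65.5]
 [ 5.7 36.7 62.8]
 [-5.6 36.  61.8]
 [ 9.7 36.8 60.6]
 [ 0.4 36.  59.8]]
```

View pics/w4.png

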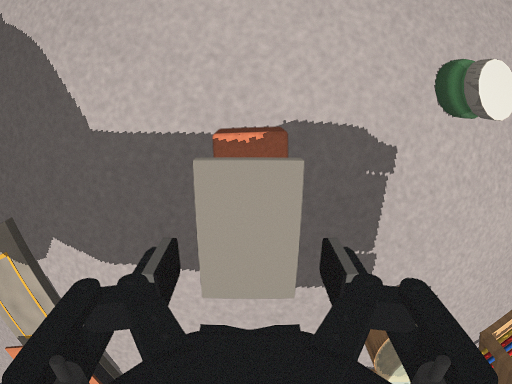

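The card is centred between the fingers: edges at u 195 and 303, finger tips at 178 and 322. I lower and close.

```bash
python3 -m inch '0 0 1 0 0 0;0 0 0.8 0 0 0;0 0 0.5 0 0 0;0 0 0 0 0 0;0 0 0 0 0 0;0 0 0 0 0 0'
python3 -m inch '0 0 0 0 0 0;0 0 0 0 0 0;0 0 0 0 0 0;0 0 0 0 0 0;0 0 0 0 0 0;0 0 0 0 0 0' 4.5
python3 -m inch '0 0 -0.5 0 0 0;0 0 -1 0 0 0;0 0 -2 0 0 0;0 0 -2 0 0 0;0 0 -2 0 0 0;0 0 0 0 0 0;0 0 0 0 0 0;0 0 0 0 0 0'
python3 - <<'E'
from h import *
c=arm.calibration("wrist");p,d=arm.read_camera("wrist");V=c["view"];K=c["camera_matrix"];cv2.imwrite("pics/w5.png",p[:,:,::-1])
plan((.5333,.0273,.14),92.4)
E
```

```text
clock: 6.13
ee_pos: [0.5174, 0.288, 0.1011]
eef_rot: [0.505, 3.101, 0.0]
contact_force: [-0.1, -0.5, 0.8]
width: 0.869
clock: 6.63
ee_pos: [0.5174, 0.288, 0.1017]
eef_rot: [0.505, 3.1, 0.0]
contact_force: [-2.2, -2.0, 10.6]
width: 0.677
clock: 7.3
ee_pos: [0.5173, 0.2877, 0.176]
eef_rot: [0.505, 3.101, -0.0]
contact_force: [-0.8, -0.3, -1.8]
width: 0.675
t 7.35 pos [517.2 287.6 175.5] yawY 71.51 z [-5.e-04 -4.e-04 -1.e+00] F [-0.6  0.8 -0.7] w 0.678
 shift cm [ -9.79 -24.17   3.56]
 turn deg [ -0.03  -0.03 -20.89]
 turn deg [-4.0000e-02  4.0000e-02  1.5911e+02]
 turn deg [-4.0000e-02  4.0000e-02  1.5911e+02]
```

View pics/w5.png

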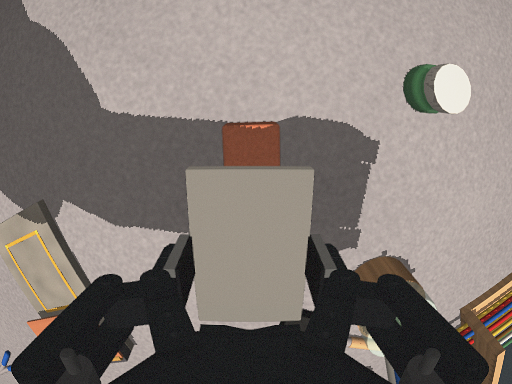

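```bash
cat >> h.py <<'E'
def wcloud(d,K,V,m):
    v,u=np.nonzero(m);q=cv2.fisheye.undistortPoints(np.c_[u,v].astype(float)[:,None],K,np.zeros(4)).reshape(-1,2)
    X=np.c_[q,np.ones(len(q))]*d[m][:,None];return (X-V[:3,3])@V[:3,:3]
E
python3 - <<'E'
from h import *
c=arm.calibration("wrist");p,d=arm.read_camera("wrist");V=c["view"];K=c["camera_matrix"]
v,u=np.mgrid[0:384,0:512];m=(u>200)&(u<300)&(v>180)&(v<310)&(d>0)
X=wcloud(d,K,V,m);A=np.c_[X[:,:2],np.ones(len(X))];k,*_=np.linalg.lstsq(A,X[:,2],rcond=None);print("slope",k, "res",(A@k-X[:,2]).std(),"z",X[:,2].mean())
P=wray([(187,168),(314,168),(302,322),(199,322)],X[:,2].mean(),K,V)[:,:2]*1000;print(P.mean(0),cv2.minAreaRect(P.astype(np.float32)))
E
```

```text
slope [-0.00174569  0.00074487  0.11339085] res 0.0005673130853763778 z 0.11271319930448236
[516.90700215 288.66566943] ((516.924560546875, 288.7783203125), (60.61463165283203, 91.80146789550781), 71.40303039550781)
```

```bash
python3 -m inch '-1.4 -3.45 0 0 0 0;-1.4 -3.45 0 0 0 0;-1.4 -3.45 0 0 0 0;-1.4 -3.45 0 0 0 0;-1.4 -3.45 0 0 0 0;-1.4 -3.45 0 0 0 0;-1.4 -3.45 0 0 0 0;0 0 0 0 0 -7;0 0 0 0 0 -7;0 0 0 0 0 -7;0 0 0 0 0 0;0 0 0 0 0 0'
python3 - <<'E'
from h import *
for n in("wrist","scene","side"):
  c=arm.calibration(n);p,d=arm.read_camera(n);cv2.imwrite(f"pics/6{n}.png",p[:,:,::-1]);np.savez(f"pics/6{n}.npz",p=p,d=d,V=c["view"])
plan((.5333,.0273,.0825),92.4)
E
```

```text
clock: 8.4
ee_pos: [0.5334, 0.0278, 0.1754]
eef_rot: [0.063, -3.14, -0.001]
contact_force: [-0.2, 0.5, -0.7]
width: 0.68
t 8.55 pos [533.6  28.  175.8] yawY 92.35 z [-3.e-04 -1.e-04 -1.e+00] F [ 0.6 -0.  -0.8] w 0.678
 shift cm [ 0.03 -0.07  9.33]
 turn deg [-0.   -0.01 -0.05]
 turn deg [-2.0000e-02  1.0000e-02  1.7995e+02]
 turn deg [-2.0000e-02  1.0000e-02  1.7995e+02]
```

View pics/6wrist.png

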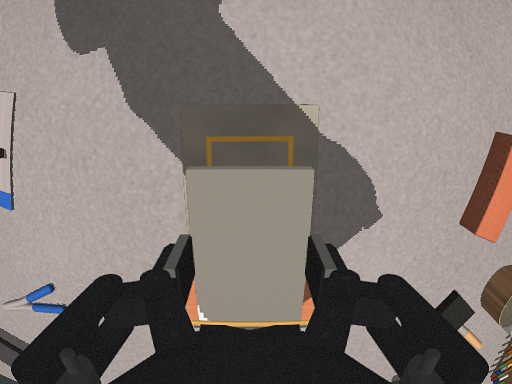

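The card, mid u=250.5, is over the bay outline, mid u=250, and its sides are parallel to the outline.

```bash
python3 - <<'E'
from h import *
f=np.load("pics/6wrist.npz");p=f["p"];V=f["V"];K=arm.calibration("wrist")["camera_matrix"];H,S,L=hsv(p)
v,u=np.mgrid[0:384,0:512];m=(u>195)&(u<305)&(v>125)&(v<165)&(H>15)&(H<32)&(S>100)
P=wray(np.c_[u[m],v[m]],.012,K,V)[:,:2]*1000;t=np.radians(2.4);ex=np.array([np.cos(t),np.sin(t)]);ey=np.array([-ex[1],ex[0]])
A=P@ex;B=P@ey;near=(A<np.percentile(A,2)+6)
print("near line A mean",np.median(A[near]),"B range",np.percentile(B,[1,99]),"centre B",np.percentile(B,[1,99]).mean())
for o in((533.3,27.3),(533.6,28.)):print(np.dot(o,ex)-47.5,np.dot(o,ey))
E
```

```text
near line A mean 486.94183617513113 B range [-28.09222008  40.34075501] centre B 6.124267467087035
486.4754106385283 4.943767127916676
486.8044604451685 5.630590412867116
```

```bash
python3 -m inch '0.6 0 0 0 0 0;0 0 2.5 0 0 0;0 0 2.5 0 0 0;0 0 2 0 0 0;0 0 1 0 0 0;0 0 0.6 0 0 0;0 0 0.2 0 0 0;0 0 0 0 0 0;0 0 0 0 0 0'
python3 - <<'E'
from h import *
for n in("side",):
  c=arm.calibration(n);p,d=arm.read_camera(n);cv2.imwrite(f"pics/7{n}.png",cv2.resize(p[120:300,150:400,::-1],None,fx=3,fy=3));
plan((.5273,.0275,.0817),92.4)
E
```

```text
clock: 9.3
ee_pos: [0.528, 0.0276, 0.0888]
eef_rot: [-0.069, 3.14, 0.0]
contact_force: [-0.4, 0.3, -0.2]
width: 0.676
t 9.35 pos [528.1  27.5  88.8] yawY 92.49 z [ 0.0012  0.     -1.    ] F [-0.2 -0.4 -1. ] w 0.675
 shift cm [ 0.08 -0.    0.71]
 turn deg [-0.    0.07  0.09]
 turn deg [-1.1000e-01 -0.0000e+00 -1.7991e+02]
 turn deg [-1.1000e-01 -0.0000e+00 -1.7991e+02]
```

View pics/7side.png

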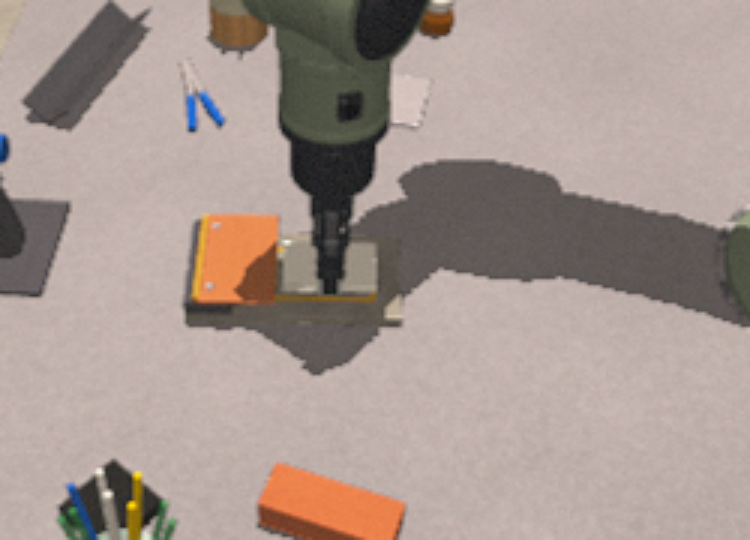

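The card (280..378, 240..300 in the crop) has passed the flap edge and sits just over the board. I lower it the last few millimetres.

```bash
python3 -m inch '0.1 0 0.3 0 0 0;0 0 0.2 0 0 0;0 0 0.1 0 0 0;0 0 0 0 0 0;0 0 0 0 0 0'
python3 -m inch '0 0 0.1 0 0 0;0 0 0 0 0 0'
```

```text
clock: 9.77
ee_pos: [0.5267, 0.0275, 0.0819]
eef_rot: [0.069, -3.141, -0.0]
contact_force: [-0.1, -0.4, 0.1]
width: 0.678
clock: 9.93
ee_pos: [0.5267, 0.0276, 0.0816]
eef_rot: [-0.069, 3.14, -0.001]
contact_force: [-5.6, -1.3, 18.2]
width: 0.674
```

```bash
python3 -m inch '0 0 -0.1 0 0 0;0 0 0 0 0 0'
python3 -m inch '0 0 0 0 0 0;0 0 0 0 0 0;0 0 0 0 0 0;0 0 0 0 0 0' 7.6
python3 -m inch '0 0 -0.5 0 0 0;0 0 -2 0 0 0;0 0 -3 0 0 0;0 0 -3 0 0 0;0 0 -3 0 0 0;0 0 -3 0 0 0;0 0 -2 0 0 0;0 0 0 0 0 0;0 0 0 0 0 0'
python3 - <<'E'
from h import *
for n in("wrist","side"):
  c=arm.calibration(n);p,d=arm.read_camera(n);cv2.imwrite(f"pics/8{n}.png",p[:,:,::-1]);np.savez(f"pics/8{n}.npz",p=p,d=d,V=c["view"])
plan((.493,-.27,.25),-11)
E
```

```text
clock: 10.1
ee_pos: [0.5268, 0.0275, 0.0821]
eef_rot: [-0.069, 3.141, 0.0]
contact_force: [-0.3, -0.2, -0.7]
width: 0.677
clock: 10.43
ee_pos: [0.5267, 0.0275, 0.0818]
eef_rot: [0.069, -3.141, -0.0]
contact_force: [0.4, -1.1, -0.3]
width: 0.892
clock: 11.18
ee_pos: [0.5269, 0.0273, 0.2479]
eef_rot: [-0.068, 3.139, -0.001]
contact_force: [0.1, -1.0, -1.2]
width: 0.89
t 11.28 pos [526.3  27.3 246.3] yawY 92.51 z [-8.e-04 -3.e-04 -1.e+00] F [-0.6 -0.1  0.3] w 0.889
 shift cm [  4.63 -29.55  -0.36]
 turn deg [-5.0000e-02 -2.0000e-02  1.0351e+02]
 turn deg [ 2.000e-02 -5.000e-02 -7.649e+01]
 turn deg [ 2.000e-02 -5.000e-02 -7.649e+01]
```

View pics/8wrist.png

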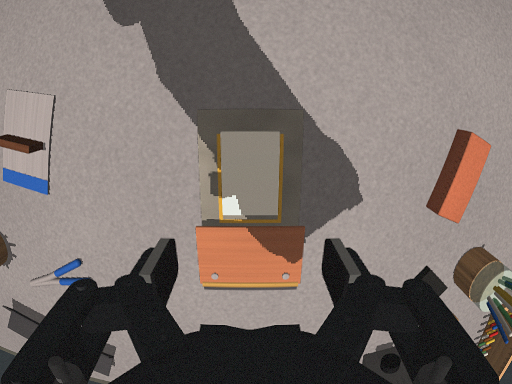

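The card lies square in the bay at (220..281, 131..219), with yellow visible on its two long sides and at (250,221). Now to the plate.

```bash
python3 - <<'E'
from h import *
f=np.load("pics/8wrist.npz");V=f["V"];K=arm.calibration("wrist")["camera_matrix"]
P=wray([(220.5,131),(281,131),(281,219.5),(219.5,219.5)],.02,K,V)[:,:2]*1000;t=np.radians(2.4);ex=np.array([np.cos(t),np.sin(t)]);ey=np.array([-ex[1],ex[0]])
D=P-[533.3,27.5];print(P.mean(0),np.round(np.c_[D@ex,D@ey],1),(D@ex).mean(),(D@ey).mean(),cv2.minAreaRect(P.astype(np.float32)))
E
python3 -m inch '0.58 -3.69 0 0 0 0;0.58 -3.69 0 0 0 0;0.58 -3.69 0 0 0 0;0.58 -3.69 0 0 0 0;0.58 -3.69 0 0 0 0;0.58 -3.69 0 0 0 0;0.58 -3.69 0 0 0 0;0.58 -3.69 0 0 0 0;0 0 0 0 0 6.9;0 0 0 0 0 6.9;0 0 0 0 0 6.9;0 0 0 0 0 6.9' 8
python3 -m inch '0 0 0 0 0 6.9;0 0 0 0 0 6.9;0 0 0 0 0 6.9;0 0 0 0 0 6.9;0 0 0 0 0 6.9;0 0 0 0 0 6.9;0 0 0 0 0 6.9;0 0 0 0 0 6.9;0 0 0 0 0 6.9;0 0 0 0 0 6.9;0 0 0 0 0 6.9;0 0 0 0 0 0'
python3 -m inch '0 0 0 0 0 0;0 0 0 0 0 0' 
python3 - <<'E'
from h import *
for n in("wrist",):
  c=arm.calibration(n);p,d=arm.read_camera(n);cv2.imwrite(f"pics/9{n}.png",p[:,:,::-1]);np.savez(f"pics/9{n}.npz",p=p,d=d,V=c["view"])
plan((.493,-.27,.1),-11)
H,S,L=hsv(p);V=c["view"];K=c["camera_matrix"]
v,u=np.mgrid[0:384,0:512];box=(u>170)&(u<345)&(v>60)&(v<235)
print("blue",wrect(box&(H>100)&(H<130)&(S>140),.004,K,V))
m=box&(H<20)&(S>80)&(L<130);print("rib",wrect(m,.034,K,V))
E
```

```text
[527.77849038  29.07832347] [[-53.  -28.2]
 [-53.1  32.2]
 [ 42.1  35. ]
 [ 42.1 -31.7]] -5.450572993092763 1.808155832809537 ((527.7750244140625, 28.87105369567871), (95.17596435546875, 66.69363403320312), 2.4302353858947754)
clock: 12.28
ee_pos: [0.4928, -0.2694, 0.2457]
eef_rot: [-0.691, -3.063, -0.001]
contact_force: [0.7, -0.3, -0.1]
width: 0.935
clock: 13.28
ee_pos: [0.493, -0.2691, 0.2459]
eef_rot: [-2.428, -1.991, 0.002]
contact_force: [0.6, -0.0, -0.0]
width: 0.94
clock: 13.45
ee_pos: [0.4932, -0.2692, 0.2463]
eef_rot: [-2.419, -2.004, 0.001]
contact_force: [-0.4, 0.4, -0.4]
width: 0.937
t 13.50 pos [ 493.1 -269.4  246.5] yawY -10.77 z [-6.e-04  4.e-04 -1.e+00] F [ 0.  -0.2  0.7] w 0.934
 shift cm [-7.000e-02  1.000e-02  1.465e+01]
 turn deg [-0.04 -0.02  0.23]
 turn deg [ 3.0000e-02 -6.0000e-02 -1.7977e+02]
 turn deg [ 3.0000e-02 -6.0000e-02 -1.7977e+02]
blue (array([ 546.7, -280.2,   88.8,   19.2,   78.7]), array([ 291,  133,   21,   80, 1357], dtype=int32))
rib (array([ 493.2, -267.1,   71. ,    9.1,   79.3]), array([246, 142,  10,  71, 706], dtype=int32))
```

View pics/9wrist.png

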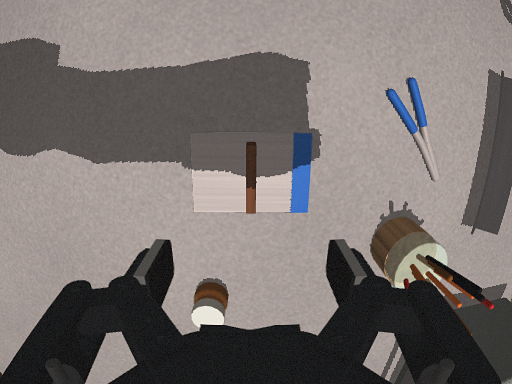

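```bash
python3 - <<'E'
from h import *
f=np.load("pics/8wrist.npz");V=f["V"];K=arm.calibration("wrist")["camera_matrix"];d=f["d"];p=f["p"]
v,u=np.mgrid[0:384,0:512]
m=(u>228)&(u<274)&(v>140)&(v<190);X=wcloud(d,K,V,m);A=np.c_[X[:,:2],np.ones(len(X))];k=np.linalg.lstsq(A,X[:,2],rcond=None)[0];print("card z",X[:,2].mean(),"slope",k[:2])
m=(u>203)&(u<211)&(v>140)&(v<200);print("board",wcloud(d,K,V,m)[:,2].mean())
m=(u>120)&(u<180)&(v>140)&(v<200);print("bench",wcloud(d,K,V,m)[:,2].mean())
cv2.imwrite("pics/8c.png",cv2.resize(p[100:235,190:310,::-1],None,fx=4,fy=4,interpolation=0))
E
```

```text
card z 0.020653575620775015 slope [-0.4652791 -0.0330621]
board 0.012277420439609176
bench -5.328907068842678e-05
```

View pics/8c.png

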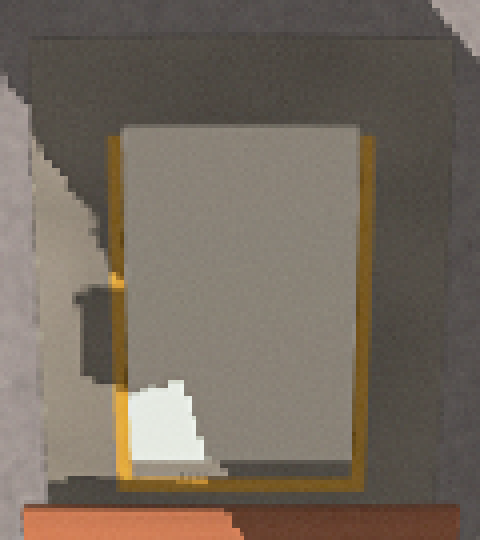

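```bash
python3 - <<'E'
from h import *
f=np.load("pics/8wrist.npz");V=f["V"];K=arm.calibration("wrist")["camera_matrix"];d=f["d"]
v,u=np.mgrid[0:384,0:512]
for r in(110,122,135,150,165,180,195,210,214,223,240):
    m=(u>230)&(u<272)&(v==r);X=wcloud(d,K,V,m);print(r,np.round(X.mean(0)*1000,1),np.round(X[:,2].std()*1000,2))
E
```

```text
110 [459.6  26.7  11.1] 0.64
122 [472.   27.2  10.9] 0.83
135 [484.5  27.7  19.1] 0.74
150 [496.3  28.   40.8] 77.55
165 [515.4  29.   19. ] 0.6
180 [531.4  29.8  18.8] 0.56
195 [545.3  30.1  26.2] 45.94
210 [564.6  31.2  18.8] 0.65
214 [566.4  31.2  26.1] 45.96
223 [583.3  32.1  10.8] 0.63
240 [589.5  32.3  40.9] 43.61
```

Depth outliers aside, the card is flat with its top at about 19–20 mm. Its x is about -8 mm in the base frame, within tolerance. The rib at (251,178) is centred under the gripper, so I lower.

```bash
python3 -m inch '0.1 0 3 0 0 0;0 0 3 0 0 0;0 0 3 0 0 0;0 0 3 0 0 0;0 0 2 0 0 0;0 0 1.3 0 0 0;0 0 0.8 0 0 0;0 0 0.4 0 0 0;0 0 0 0 0 0;0 0 0 0 0 0'
python3 - <<'E'
from h import *
plan((.493,-.2685,.080),-11)
E
```

```text
clock: 14.33
ee_pos: [0.4939, -0.2687, 0.0827]
eef_rot: [2.423, 1.998, 0.001]
contact_force: [-0.0, -0.6, 0.2]
width: 0.933
t 14.33 pos [ 493.9 -268.7   82.7] yawY -10.97 z [ 1.e-03 -5.e-04 -1.e+00] F [-0.  -0.6  0.2] w 0.933
 shift cm [ 0.   -0.09  0.27]
 turn deg [0.06 0.02 0.03]
 turn deg [-2.0000e-02  9.0000e-02 -1.7997e+02]
 turn deg [-2.0000e-02  9.0000e-02 -1.7997e+02]
```

```bash
python3 -m inch '0 -0.05 0.25 0 0 0;0 0 0 0 0 0;0 0 0 0 0 0;0 0 0 0 0 0;0 0 0 0 0 0;0 0 0 0 0 0;0 0 0 0 0 0;0 0 0 0 0 0' 0
python3 -m inch '0 0 0 0 0 0;0 0 0 0 0 0;0 0 0 0 0 0;0 0 0 0 0 0;0 0 0 0 0 0;0 0 0 0 0 0'
```

```text
clock: 15.0
ee_pos: [0.4932, -0.2685, 0.0798]
eef_rot: [2.423, 1.998, 0.0]
contact_force: [-1.5, -0.1, 5.2]
width: 0.106
clock: 15.5
ee_pos: [0.4932, -0.2685, 0.0798]
eef_rot: [2.423, 1.998, 0.0]
contact_force: [-0.8, -0.8, 6.9]
width: 0.106
```

```bash
python3 -m inch '0 0 -0.5 0 0 0;0 0 -1 0 0 0;0 0 -2 0 0 0;0 0 -2.5 0 0 0;0 0 -2.5 0 0 0;0 0 -2 0 0 0;0 0 0 0 0 -4.5;0 0 0 0 0 -4.5;0 0 0 0 0 -4.4;0 0 0 0 0 0;0 0 0 0 0 0'
python3 - <<'E'
from h import *
c=arm.calibration("wrist");p,d=arm.read_camera("wrist");cv2.imwrite("pics/10.png",p[:,:,::-1]);np.savez("pics/10.npz",p=p,d=d,V=c["view"])
plan((.5015,.0262,.184),2.4)
E
```

```text
clock: 16.42
ee_pos: [0.4928, -0.2685, 0.1848]
eef_rot: [2.177, 2.265, 0.0]
contact_force: [-0.1, -0.4, -3.5]
width: 0.102
t 16.47 pos [ 492.8 -268.4  184.7] yawY 2.24 z [-0.e+00  1.e-04 -1.e+00] F [-0.5 -0.3 -2.3] w 0.101
 shift cm [29.41  2.02  0.07]
 turn deg [-0.   -0.   -0.16]
 turn deg [-1.0000e-02  0.0000e+00  1.7984e+02]
 turn deg [-1.0000e-02  0.0000e+00  1.7984e+02]
```

View pics/10.png

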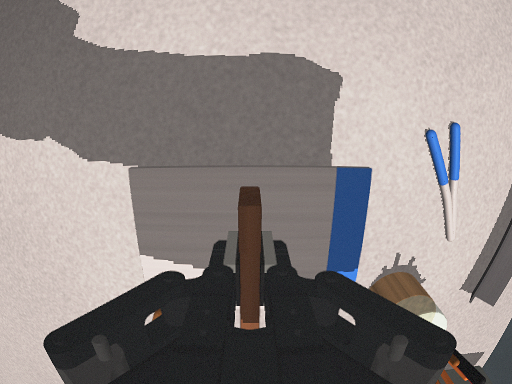

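The plate hangs by the rib, which is centred between the pads at u≈250, with the blue band at u 332..370. I check its tilt, then carry it across.

```bash
python3 - <<'E'
from h import *
f=np.load("pics/10.npz");V=f["V"];K=arm.calibration("wrist")["camera_matrix"];d=f["d"]
v,u=np.mgrid[0:384,0:512]
m=(v>175)&(v<235)&(((u>145)&(u<205))|((u>290)&(u<325)));X=wcloud(d,K,V,m);X=X[abs(X[:,2]-np.median(X[:,2]))<.012]
A=np.c_[X[:,:2],np.ones(len(X))];k=np.linalg.lstsq(A,X[:,2],rcond=None)[0];print("z",np.median(X[:,2]),"slope",k[:2],(A@k-X[:,2]).std())
P=wray([(129,168),(371,168)],.109,K,V)*1000;print(P,np.degrees(np.arctan2(P[1,1]-P[0,1],P[1,0]-P[0,0])),P.mean(0))
E
python3 -m inch '3.68 0.25 0 0 0 0;3.68 0.25 0 0 0 0;3.68 0.25 0 0 0 0;3.68 0.25 0 0 0 0;3.68 0.25 0 0 0 0;3.68 0.25 0 0 0 0;3.68 0.25 0 0 0 0;3.68 0.25 0 0 0 0;0 0 0 0 0 0;0 0 0 0 0 0;0 0 0 0 0 0'
python3 - <<'E'
from h import *
plan((.5015,.0262,.104),2.4)
for n in ("wrist","scene","side"):
  c=arm.calibration(n);p,d=arm.read_camera(n);cv2.imwrite(f"pics/11{n}.png",p[:,:,::-1]);np.savez(f"pics/11{n}.npz",p=p,d=d,V=c["view"])
E
```

```text
z 0.1080892018295943 slope [-0.00166755  0.00085947] 0.0005900123336502099
[[ 426.77390978 -227.14474878  109.        ]
 [ 554.43437814 -222.15757462  109.        ]] 2.237174948690673 [ 490.60414396 -224.6511617   109.        ]
clock: 17.38
ee_pos: [0.5005, 0.0263, 0.1844]
eef_rot: [2.175, 2.266, -0.001]
contact_force: [-0.4, 0.2, -2.0]
width: 0.104
t 17.38 pos [500.5  26.3 184.4] yawY 2.35 z [-3.e-04 -5.e-04 -1.e+00] F [-0.4  0.2 -2. ] w 0.104
 shift cm [-0.01  0.1   8.04]
 turn deg [-0.02  0.03 -0.05]
 turn deg [4.0000e-02 3.0000e-02 1.7995e+02]
 turn deg [4.0000e-02 3.0000e-02 1.7995e+02]
```

View pics/11wrist.png

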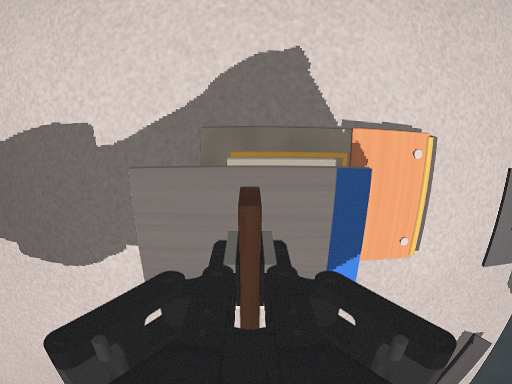

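The wrist view shows the plate square over the bay, with the blue edge at u 370 clear of the flap (from u 352, far below). I lower to slot height just in front of the flap.

```bash
python3 -m inch '0 0 2 0 0 0;0 0 2.5 0 0 0;0 0 2 0 0 0;0 0 1 0 0 0;0 0 0.4 0 0 0;0 0 0 0 0 0;0 0 0 0 0 0;0 0 0 0 0 0'
python3 - <<'E'
from h import *
plan((.5375,.0277,.1035),2.4)
for n in ("wrist","scene","side"):
  c=arm.calibration(n);p,d=arm.read_camera(n);cv2.imwrite(f"pics/12{n}.png",p[:,:,::-1]);np.savez(f"pics/12{n}.npz",p=p,d=d,V=c["view"])
  if n=="side":cv2.imwrite("pics/12s.png",cv2.resize(p[150:260,180:330,::-1],None,fx=5,fy=5))
E
```

```text
clock: 18.2
ee_pos: [0.5011, 0.0265, 0.1064]
eef_rot: [2.174, 2.266, 0.002]
contact_force: [-0.6, -1.1, -2.8]
width: 0.106
t 18.20 pos [501.1  26.5 106.4] yawY 2.39 z [ 1.4e-03  1.0e-04 -1.0e+00] F [-0.6 -1.1 -2.8] w 0.106
 shift cm [-0.03  3.64  0.29]
 turn deg [ 0.08 -0.   -0.01]
 turn deg [-0.0000e+00 -1.3000e-01  1.7999e+02]
 turn deg [-0.0000e+00 -1.3000e-01  1.7999e+02]
```

View pics/12wrist.png

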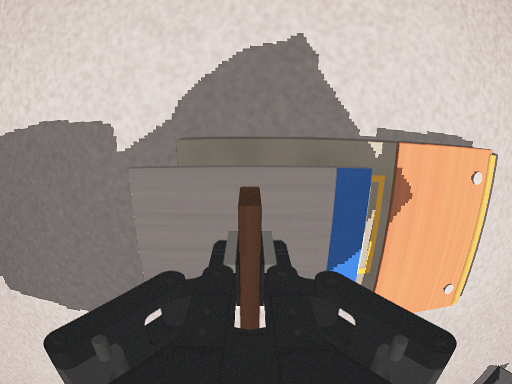

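View pics/12s.png

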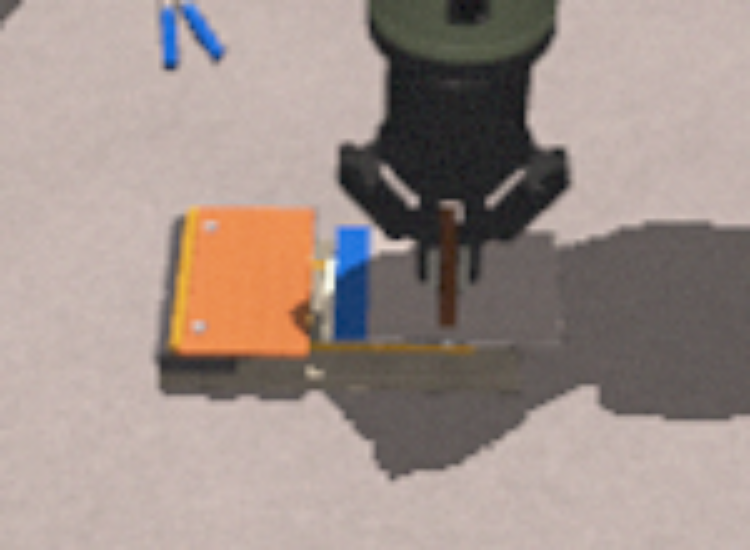

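The blue edge at u 371 is still in front of the flap edge at u 394, and the side view shows the same gap. I lower the last 3 mm and measure the heights.

```bash
python3 -m inch '0 0 0.3 0 0 0;0 0 0 0 0 0;0 0 0 0 0 0;0 0 0 0 0 0'
python3 - <<'E'
from h import *
plan((.5375,.0277,.1035),2.4)
c=arm.calibration("wrist");p,d=arm.read_camera("wrist");V=c["view"];K=c["camera_matrix"]
v,u=np.mgrid[0:384,0:512]
def med(m): return np.round(np.median(wcloud(d,K,V,m&(d>0))*1000,0),1)
print("plate L",med((u>145)&(u<205)&(v>175)&(v<235)),"plate R",med((u>290)&(u<325)&(v>175)&(v<235)),"blue",med((u>340)&(u<362)&(v>175)&(v<235)))
print("flap",med((u>400)&(u<440)&(v>160)&(v<270)))
t=np.radians(2.4);ex=np.array([np.cos(t),np.sin(t)]);ey=np.array([-ex[1],ex[0]]);o=np.array([533.4,27.6])
H,S,L=hsv(p)
for r in(180,200,220):
    b=np.nonzero((H[r]>100)&(H[r]<130)&(S[r]>130)&(u[0]>320))[0];fl=np.nonzero((H[r]<14)&(S[r]>130)&(u[0]>375))[0]
    for nm,q,z in(("blue edge",b.max()+.5,.028),("flap edge",fl.min()-.5,.035)):
        P=wray((q,r),z,K,V)[0,:2]*1000-o;print(r,nm,q,np.round([P@ex,P@ey],1))
# plate +y edge and base +y edge by column gradient
for col in (190,230,300): 
    g=L[130:180,col];print(col,list(g[::2]))
E
```

```text
clock: 18.68
ee_pos: [0.5005, 0.0266, 0.1024]
eef_rot: [-2.174, -2.268, 0.0]
contact_force: [0.5, -0.6, -3.0]
width: 0.101
t 18.68 pos [500.5  26.6 102.4] yawY 2.42 z [-1.e-04 -0.e+00 -1.e+00] F [ 0.5 -0.6 -3. ] w 0.101
 shift cm [-0.05  3.7  -0.11]
 turn deg [-0.01  0.    0.02]
 turn deg [-0.0000e+00 -1.0000e-02 -1.7998e+02]
 turn deg [-0.0000e+00 -1.0000e-02 -1.7998e+02]
plate L [459.1  48.   25.7] plate R [529.5  51.   25.6] blue [553.7  52.   25.9]
flap [595.1  49.9  33.9]
180 blue edge 370.5 [30.3 38.1]
180 flap edge 399.5 [44.2 40.1]
200 blue edge 367.5 [29.9 26.9]
200 flap edge 394.5 [42.9 29.2]
220 blue edge 365.5 [30.3 15.3]
220 flap edge 391.5 [43.  17.8]
190 [np.int64(117), np.int64(116), np.int64(115), np.int64(117), np.int64(107), np.int64(99), np.int64(120), np.int64(120), np.int64(116), np.int64(117), np.int64(119), np.int64(117), np.int64(118), np.int64(118), np.int64(116), np.int64(118), np.int64(118), np.int64(118), np.int64(97), np.int64(130), np.int64(128), np.int64(129), np.int64(133), np.int64(130), np.int64(128)]
230 [np.int64(117), np.int64(117), np.int64(118), np.int64(122), np.int64(82), np.int64(105), np.int64(116), np.int64(115), np.int64(117), np.int64(114), np.int64(113), np.int64(115), np.int64(114), np.int64(115), np.int64(114), np.int64(116), np.int64(115), np.int64(117), np.int64(102), np.int64(132), np.int64(128), np.int64(130), np.int64(136), np.int64(131), np.int64(128)]
300 [np.int64(123), np.int64(119), np.int64(119), np.int64(124), np.int64(95), np.int64(106), np.int64(115), np.int64(119), np.int64(116), np.int64(116), np.int64(117), np.int64(117), np.int64(117), np.int64(117), np.int64(119), np.int64(112), np.int64(117), np.int64(117), np.int64(101), np.int64(127), np.int64(128), np.int64(132), np.int64(134), np.int64(133), np.int64(132)]
```

```bash
python3 - <<'E'
from h import *
c=arm.calibration("wrist");V=c["view"];K=c["camera_matrix"]
t=np.radians(2.4);ex=np.array([np.cos(t),np.sin(t)]);ey=np.array([-ex[1],ex[0]]);o=np.array([533.4,27.6])
for col in(190,230,300):
    for vv,z in((166.3,.027),(139,.012)):
        P=wray((col,vv),z,K,V)[0,:2]*1000-o;print(col,z,np.round([P@ex,P@ey],1))
E
python3 -m inch '0 0.5 0 0 0 0;0 0.6 0 0 0 0;0 0.6 0 0 0 0;0 0.6 0 0 0 0;0 0 0 0 0 0;0 0 0 0 0 0'
python3 - <<'E'
from h import *
plan((.5375,.0277,.1030),2.4)
p,d=arm.read_camera("side");cv2.imwrite("pics/13s.png",cv2.resize(p[150:260,180:330,::-1],None,fx=5,fy=5))
E
```

```text
190 0.027 [-63.6  44.7]
190 0.012 [-66.   56.7]
230 0.027 [-43.3  44.6]
230 0.012 [-44.1  56.4]
300 0.027 [-8.3 44.7]
300 0.012 [-6.2 56.6]
clock: 19.23
ee_pos: [0.5238, 0.0276, 0.1023]
eef_rot: [-2.174, -2.267, -0.0]
contact_force: [-0.2, 1.0, -3.5]
width: 0.105
t 19.23 pos [523.8  27.6 102.3] yawY 2.40 z [-1.e-04  2.e-04 -1.e+00] F [-0.2  1.  -3.5] w 0.105
 shift cm [-0.04  1.37 -0.07]
 turn deg [-0.   -0.01 -0.  ]
 turn deg [-2.0e-02  0.0e+00  1.8e+02]
 turn deg [-2.0e-02  0.0e+00  1.8e+02]
```

View pics/13s.png

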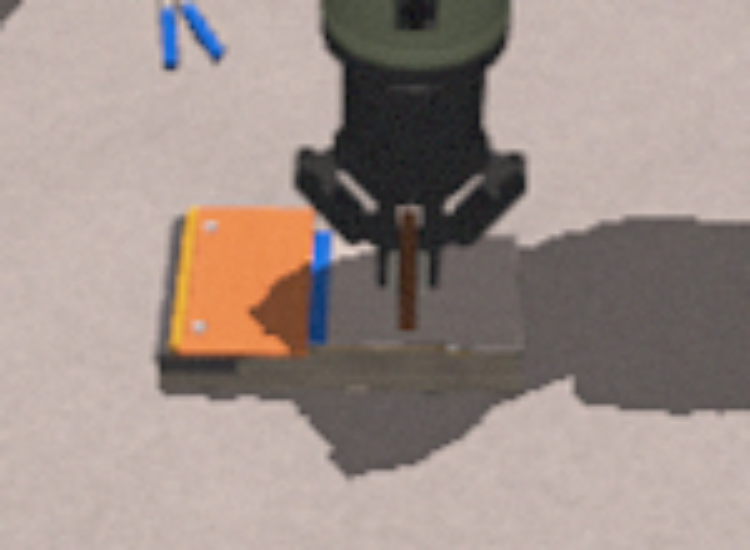

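The blue band is half under the flap (u 310..330 still visible), and the flap is unmoved with no contact force. I slide in the rest.

```bash
python3 -m inch '0.1 0.6 0 0 0 0;0 0.5 0 0 0 0;0 0.4 0 0 0 0;0 0 0 0 0 0;0 0 0 0 0 0;0 0 0 0 0 0'
python3 -m inch '0 0 0.15 0 0 0;0 0 0.1 0 0 0;0 0 0 0 0 0;0 0 0 0 0 0'
python3 - <<'E'
from h import *
plan((.5385,.0277,.1000),2.4)
p,d=arm.read_camera("side");cv2.imwrite("pics/14s.png",cv2.resize(p[150:260,180:330,::-1],None,fx=5,fy=5))
E
```

```text
clock: 19.78
ee_pos: [0.5383, 0.0292, 0.1023]
eef_rot: [-2.174, -2.268, 0.0]
contact_force: [-0.9, 1.3, -2.6]
width: 0.103
clock: 20.12
ee_pos: [0.5383, 0.0292, 0.0998]
eef_rot: [-2.174, -2.268, 0.0]
contact_force: [-0.3, -0.6, -2.9]
width: 0.103
t 20.12 pos [538.3  29.2  99.8] yawY 2.42 z [-2.e-04 -1.e-04 -1.e+00] F [-0.3 -0.6 -2.9] w 0.103
 shift cm [-0.15  0.01 -0.02]
 turn deg [-0.01  0.    0.02]
 turn deg [-0.0000e+00 -2.0000e-02 -1.7998e+02]
 turn deg [-0.0000e+00 -2.0000e-02 -1.7998e+02]
```

View pics/14s.png

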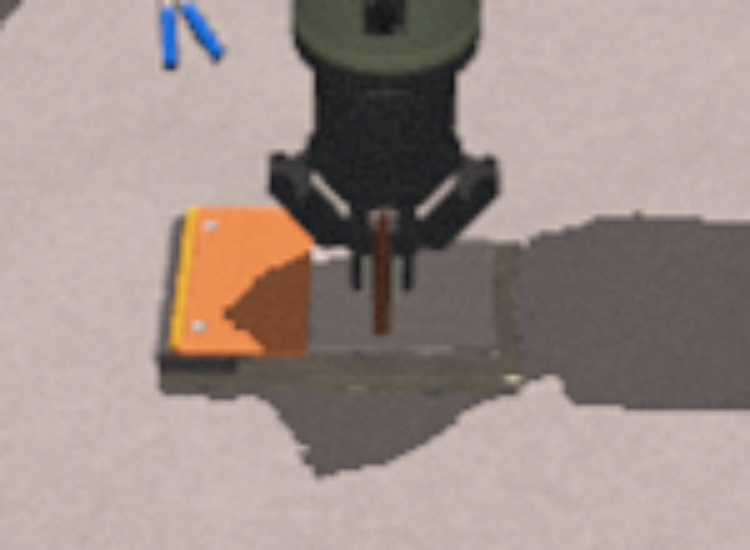

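The blue band is out of sight under the level flap. I lower in small steps until the push builds up.

```bash
python3 -m inch '0 0 0.03 0 0 0;0 0 0 0 0 0'
python3 -m inch '0 0 0.03 0 0 0;0 0 0 0 0 0;0 0 0 0 0 0'
```

```text
clock: 20.33
ee_pos: [0.5384, 0.0292, 0.0998]
eef_rot: [2.174, 2.268, -0.0]
contact_force: [-2.5, -0.4, 1.9]
width: 0.105
clock: 20.58
ee_pos: [0.5384, 0.0292, 0.0997]
eef_rot: [2.174, 2.268, -0.0]
contact_force: [-4.8, -1.0, 10.4]
width: 0.101
```

```bash
python3 -m inch '0 0 0.01 0 0 0;0 0 0 0 0 0;0 0 0 0 0 0;0 0 0 0 0 0;0 0 0 0 0 0;0 0 0 0 0 0'
python3 - <<'E'
from h import *
t=np.radians(2.4);ex=np.array([np.cos(t),np.sin(t)]);ey=np.array([-ex[1],ex[0]]);o=np.array([533.4,27.6])
c=arm.calibration("wrist");V=c["view"];K=c["camera_matrix"]
p,d=arm.read_camera("wrist");cv2.imwrite("pics/15w.png",p[:,:,::-1])
v,u=np.mgrid[0:384,0:512]
m=(((u>145)&(u<205))|((u>290)&(u<325)))&(v>175)&(v<235)&(d>0);X=wcloud(d,K,V,m);X=X[abs(X[:,2]-np.median(X[:,2]))<.006];A=np.c_[X[:,:2],np.ones(len(X))];k=np.linalg.lstsq(A,X[:,2],rcond=None)[0];print("plate top",np.median(X[:,2]),"slope",k[:2])
for i in range(3):
    q,_=arm.read_camera("side");s,R=plan()
cv2.imwrite("pics/15s.png",cv2.resize(q[150:260,180:330,::-1],None,fx=5,fy=5))
D=s["ee_pos"][:2]*1000-o;print("plate in base",D@ex,D@ey)
q,_=arm.read_camera("scene");cv2.imwrite("pics/15c.png",q[:,:,::-1])
E
```

```text
clock: 21.08
ee_pos: [0.5385, 0.0292, 0.0997]
eef_rot: [2.174, 2.267, -0.0]
contact_force: [-3.7, -0.5, 13.7]
width: 0.104
plate top 0.023010153084159067 slope [-0.00099905  0.00039709]
t 21.18 pos [538.5  29.2  99.7] yawY 2.41 z [ 2.e-04 -3.e-04 -1.e+00] F [-6.4 -0.5 12.5] w 0.103
t 21.23 pos [538.5  29.2  99.7] yawY 2.41 z [ 3.e-04 -3.e-04 -1.e+00] F [-5.8 -0.5 13.2] w 0.109
t 21.28 pos [538.5  29.2  99.7] yawY 2.41 z [ 2.e-04 -3.e-04 -1.e+00] F [-5.6 -0.3 13.2] w 0.106
plate in base 5.123138630005703 1.38198410210223
```

View pics/15w.png

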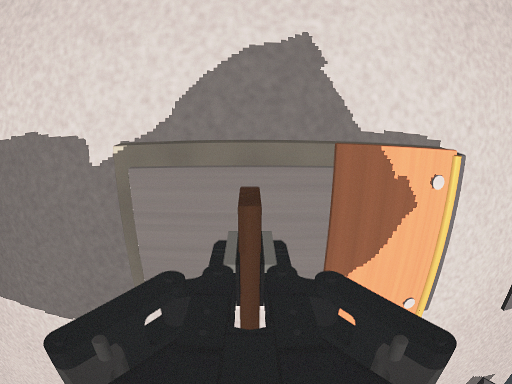

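View pics/15s.png

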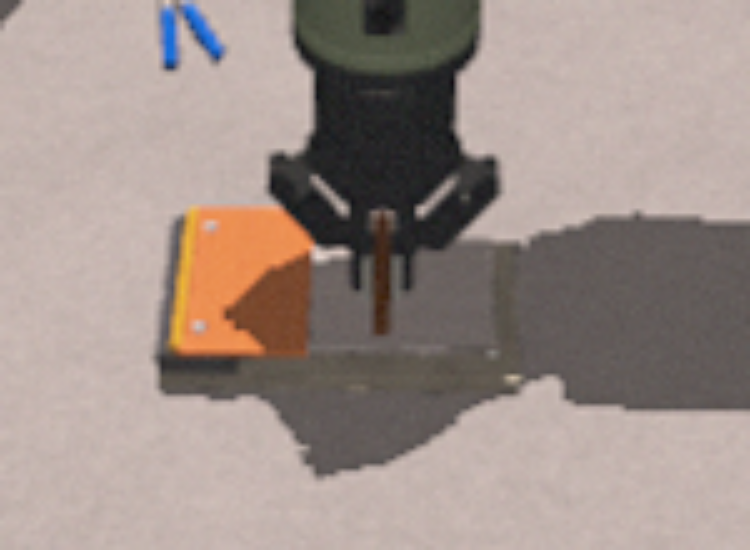

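View pics/15c.png

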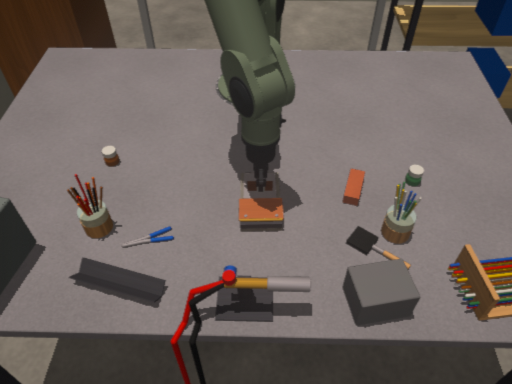

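The plate is flat under the level flap (blue hidden; flap edge at u≈335 in the wrist view), the push is steady and the bystanders are where they were. I hand in.

```bash
python3 -c "
from workcell import arm
print(arm.finish_job());s=arm.read_state();print(s['clock'],s['contact_force'],s['ee_pos'])"
```

```text
the job is handed in; nothing more can be done
None
the job is handed in; nothing more can be done
```

I laid the card in the bay and let go of it. I then took the plate by its rib, slid its blue edge under the flap without touching the flap, and handed the job in at about 21 s still gripping and pressing. The hand-in gives no verdict.

- **Card:** it lay flat and square (about 2.4°, the same as the base). It sits about 8 mm back from the bay centre (limit 12 mm) and about 2 mm to the side. I lowered it behind centre on purpose so it would miss the flap's edge, but it ended up 2 mm further back than I meant. After the plate covered it I could not check it again.
- **Plate:** it was about 5 mm forward of the bay centre, so the blue edge is about 25 mm under the flap. It was within about 2 mm of centre, square to under 0.5°, and its tilt was about 0.001 rad.
- **Push:** the wrist force read a steady 13 N upward. Adding the plate's weight gives roughly 16 N on the card.
- **Surroundings:** the flap looked level and the bystanders looked unmoved in the last pictures.
- **Disagreements:** the wrist camera and the fixed cameras differed by 2 to 3 mm in sideways position. The wrist depth also read about 1 mm low. A few depth readings were wild outliers, so my first tilt fit of the card was wrong; checking it row by row showed it was flat.

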